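# Set the powder flow tester to its widest orifice

### The job

Get the powder flow tester ready for the next sample, by pushing only: nothing is to be gripped or lifted. First push the shutter slide fully home by its upturned tab, so that nothing can run out; then push the turret's protruding tabs to step it round, either way, until the widest orifice (the one marked with six dots) clicks into place under the charge cylinder. Leave the funnel, the weighing boat and the other things on the bench where they are, and finish with the hand clear.

Things in the scene. Friction and masses are not known exactly. Their poses are not given: they have to be found in the camera images.
- flow_tester: Powder flow tester, fixed on the bench. Origin on the bench under the upright turret axis; x to its back, away from the operator, y to its left. White base plate x -80 to 136, y -72 to 72, top z 18 mm; dark deck on pillars x -55 to 87, y -53 to 53, top z 64; on it the shutter slide, then the round turret. In front of x 5 mm only the tabs and the turret's hub rise above z 90.
- outlet (a point): Where an orifice in use lies: on the charge cylinder's axis, at the turret's underside (tester frame x 50, y 0, z 80 mm); axes as the tester's. Over it the upright steel charge cylinder (outer radius 18.5, its collar 22.5, z 92 to 167 mm), held by an arm (z 126 to 148) from a post at x 121, radius 7, top z 184 mm.
- turret (a joint): Turret angle, rad, grows counter-clockwise from above, turns without end both ways; 0 (or any full turn) = widest orifice under the charge cylinder. A sprung detent roller pulls it into the nearest of six stations, 1.047 rad apart, and holds it: a step takes 3 to 4 N on a tab, most at its beginning; past mid-step it snaps on to the next station by itself.
- wide_orifice (a point): Centre of the widest hole, at the disc's underside; x axis radially outward. The turret is a steel disc, radius 78, z 80 to 90 mm, hub nut radius 15, top z 102; six through-holes every 60 degrees on a circle of radius 50 mm, diameters 24, 18, 14, 10, 7, 4 mm counter-clockwise in this order, with 6, 5, 4, 3, 2, 1 small raised dots outside them.
- wide_tab (a point): Middle of the tab outside the widest hole (radius 93, z 95 mm); x axis radially outward. Each hole has such a dark steel tab: upright plate 5 mm thick, radius 78 to 108, z 82 to 108 mm. In the tester frame tab k (0 at the widest hole, counted counter-clockwise) stands at angle turret + 1.047 k from the x axis; the free room between tabs is 85 mm at radius 88.
- slide (a joint): Travel of the shutter slide, m: 0 drawn fully out, 0.032 fully home at its end stop. It moves level with about 2 N of friction and no spring, along the direction 30 degrees counter-clockwise of the tester's x axis (tester frame 0.866, 0.5, 0): away from the operator and leftward.
- slide_tab (a point): Middle (z 84 mm) of the outer face of the slide's upturned tab at the tester's front right, the face to push. Upright steel plate 34 mm wide, 5 thick, z 64 to 100 mm. The point's x axis is the push direction, y runs along the tab's width. Home, the point is at x -99, y -86 mm in the tester frame. From the tab the flat slide bar, 30 mm wide, z 64 to 68, runs in under the turret.
- funnel: Milky plastic funnel, loose, hanging by its cone in the mouth of the charge cylinder; its rim reaches 41 mm from the axis, top about z 206 mm. Origin at the bottom of its stem. Not to be moved.
- receiving_boat: White square weighing boat, 64 x 64 x 15 mm, loose on the tester's base plate under the outlet. Origin at the centre of its underside. Not to be moved.
- sample_jar: White ointment jar with screw lid, diameter 49, height 44 mm, loose on the bench in front of the tester, left of its middle. Origin at the centre of its underside. Not to be moved.
- dropper_bottle: Amber dropper bottle, diameter 33, height 99 mm, loose on the bench close to the right of the turret. Origin at the centre of its underside. Not to be moved.
- calculator: Pocket calculator lying on the bench to the right, 70 x 132 x 19 mm, loose. Origin at the centre of its underside. Not to be moved.

How it is judged:
On the way, in this order (a step that is already met when the one before it is completed fails the run):
1. the shutter slide is pushed home before the widest orifice comes under the charge cylinder (value of joint slide above 0.029 m), for 0.1 s.
2. the widest orifice has been stepped under the charge cylinder, the slide still home (horizontal distance between wide_orifice and outlet below 0.004 m and value of joint slide above 0.029 m), for 0.3 s.
At the end, for the whole second after the job is handed in: The shutter slide is home (within 3 mm of its stop), the widest orifice rests in its station within 4 mm of the charge cylinder's axis, the turret is still, and the funnel, boat and bystanders are where they were (within 12 to 15 mm) (all of step 2 and velocity of joint turret between -0.05 and 0.05 rad/s); the robot touches nothing.
It fails at once if the funnel is lifted out of, or knocked askew in, the charge cylinder (distance of funnel from where it was at the start of the episode above 0.015 m or angle between funnel's own z axis and vertical above 0.25 rad).
It fails at once if the weighing boat is lifted or shoved from under the outlet (distance of receiving_boat from where it was at the start of the episode above 0.012 m).
It fails at once if one of the other loose things (jar, dropper bottle, calculator) is lifted, carried or shoved aside (distance of any of sample_jar, dropper_bottle, calculator from where it was at the start of the episode above 0.015 m).
It also fails if it takes over 58 s, if anything falls off the work surface, if the arm or the gripper's body presses on something with over 40 N, if the wrist force passes 120 N, or if a joint passes its speed limit or range.

### The arm

A 6-joint arm with a two-finger parallel gripper is mounted at the origin on a cart in front of the work surface, level with it; the furniture and walls round the work are solid. World frame = base frame: x ahead of the robot, y to its left, z up, the work surface at z = 0. Lengths are in m, angles in rad, forces in N, time in s.
With the tool pointing down it reaches from about 0.35 to 0.975 m from the base axis. Payload 4.9 kg.
Tool frame: the origin (TCP) lies at the very end of the fingers, on their centre line; the grasp point (between the pads) lies ctrl.grip_point_offset behind it (ctrl.grip_point_offset is the distance from the TCP to the grasp point, in m); z points along the fingers, y is the line along which they close (so a half turn about z gives the same grasp; the last joint's range is limited). The gripper opens to 85 mm and grips with 20 to 120 N. Pads are 22 mm wide; open, the fingers measure 114 mm over their backs; the gripper's body (76 mm by 85 mm) begins 54 mm behind the grasp point. The pads swing forward as they close: fully open they stand 13 mm farther back than shut.
Start: joints at [-1.401, 0.053, 1.613, -0, 1.476, -0.119], TCP at [0.178, -0.599, 0.231] pointing down, gripper open.
Joint ranges: [-3.01, 3.01], [-1.01, 2.22], [0.06, 2.58], [-1.02, 4.17], [0.09, 2.62], [-3.14, 3.14]. Speed limits (rad/s): [2.57, 2.57, 3.14, 3.14, 3.14, 3.14].

### API

Orientations are given as a rotation vector (axis times angle).
In Python, from station import ctrl gives the robot as it stands. The module is installed in compiled form; this text tells all that it offers.
- The arm moves only by the tool drive_tool, never from a script. Its argument "steps" is a list of rows, each an object with "translation": the shift along the tool's x, y, z normalised to -1 to 1, where 1 is 4 cm, a list of three; "angular": the turn, a rotation vector about the tool's x, y, z normalised to -1 to 1, where 1 is 8 degrees, a list of three; "gripper": the opening, from 0 (shut) to 1 (fully open). In form: [{"translation": [dx, dy, dz], "angular": [wx, wy, wz], "gripper": gripper}, ...]. A call has 1 to 8 rows; each row shifts and turns the commanded pose from where the row before left it, along the tool's axes as they then stand; what a row does not reach is not made up. A row lasts 1/8 s, in which the tool goes at most 62.5 mm and 10.7 degrees, less where a joint would pass 70% of its speed; a pose out of reach is approached as far as the arm can. A call with a number of a shift or a turn outside -1 to 1 is refused whole. A call with a gripper value outside its range is refused whole. The fingers move at their own pace and stop on an object; "force" is the grip in N (left out, the last holds). Time passes only in rows, so rows that do not move let the fingers close. It gives the time, the measured TCP pose, the force, the opening and the grip force at its end, in the units of the state.
- ctrl.get_obs(): the state, without advancing time (a new reading comes with each control period).
- ctrl.get_image(name): name is "scene" or "top"; returns a dict with "color" (384x512x3 uint8, red, green, blue), "depth" (384x512 float32, m along the optical axis (not along the pixel's ray), 0 where there is no reading), "fx", "fy", "cx", "cy" (pixels), "k1" (the pictures are not rectified: a ray, as slopes to the right and down, at radius r is drawn at 1 + k1 r^2 times it, then the intrinsics apply), "R" (3x3) and "t" (3): a world point X has camera coordinates R X + t. Camera axes: x right, y down, z forward; pixel columns grow to the right and rows downward; lengths in m; the calibration is good to about 2 mm. A picture is of the moment at which its call begins.
- ctrl.finish_job(): hands the job in; it is judged then, once.
The state is a dict: "t": time; "q": joint angles; "dq": joint speeds; "effort": joint torques, N m; "tool_pos": TCP position; "tool_rot": TCP orientation; "contact_force": force on the tool from outside, world axes, zero at the start; "wrist_torque": the same for the moment, N m; "opening": finger opening in m; "grip_force": force on a finger pad.
Only numpy, scipy, OpenCV 4.12 (cv2) and the standard library are available. Lean on these libraries where they do the work, as an engineer would, in place of code of your own. Each camera call takes 0.05 s, during which the arm holds its last target. There are 200 camera calls.

## Working session

There is one attempt and no reset: what is moved stays moved. The work goes in short steps, Python scripts to look and compute and a tool call to move; the robot and the scene stay as the last step left them, time stands still between calls to the robot, and variables do not carry over. Pictures are saved under pics/ and viewed, at most 10 in all, crops included, and the job is handed in when it is done.

Besides the shell and the picture viewer there is one more tool, called after "Request:" in YAML: its name, and indented under it one key for each argument. drive_tool: Moves the arm, as the interface text tells. Its arguments: {"type":"object","properties":{"steps":{"type":"array"},"force":{"type":"number"}},"required":["steps"]}

```bash
mkdir -p pics; cat > h.py <<'E'
import numpy as np, cv2
from station import ctrl
def save(n,f):
    im=ctrl.get_image(n); cv2.imwrite(f,im["color"][:,:,::-1]); np.savez(f.replace('.png','.npz'),**im); return im
def cam(im,X):
    c=im["R"]@np.array(X)+im["t"]; s=c[:2]/c[2]; s=s*(1+im["k1"]*(s@s)); return s*[im["fx"],im["fy"]]+[im["cx"],im["cy"]]
def ray(im,u,v,z):
    d=np.array([(u-im["cx"])/im["fx"],(v-im["cy"])/im["fy"]]); s=d.copy()
    for _ in range(10): s=d/(1+im["k1"]*(s@s))
    R=im["R"]; o=-R.T@im["t"]; r=R.T@np.array([s[0],s[1],1]); return o+r*(z-o[2])/r[2]
E
python3 - <<'E'
from h import *
a=save("top","pics/top.png");b=save("scene","pics/scene.png")
for i in (a,b): print(-i["R"].T@i["t"],i["R"][2],i["k1"],i["fx"])
o=ctrl.get_obs();print(o["t"],o["tool_pos"],o["tool_rot"],ctrl.grip_point_offset)
E
```

```text
[ 0.46620585 -0.27790293  0.94193343] [ 0.12421009 -0.00246066 -0.99225289] 0.025531211019904205 383.55801080497366
[-0.15181534 -0.63814915  0.42641388] [ 0.8256889   0.40311174 -0.3946375 ] -0.11605894235995853 390.24289108769096
0.1 [ 0.17790454 -0.59853234  0.23014777] [-3.10695658e+00 -4.51827320e-01  5.49263002e-05] 0.0187
```

View pics/top.png

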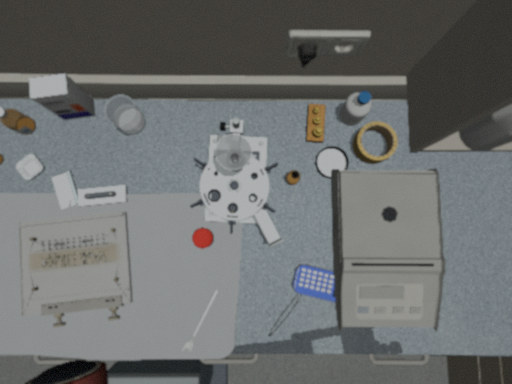

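View pics/scene.png

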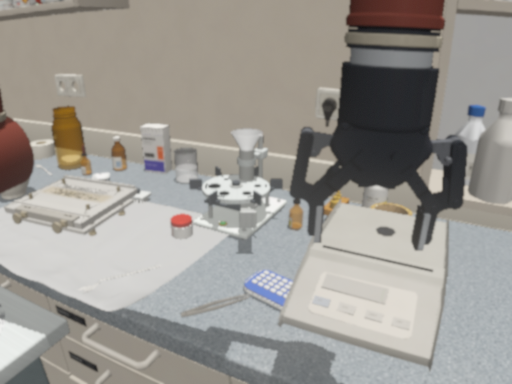

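The top view shows the tester's hub at about (234,185), the slide tab near (270,232), the jar at (203,238), the dropper bottle at (292,178) and the calculator at (316,283). Next I zoom in on the tester.

```bash
python3 - <<'E'
import cv2
a=cv2.imread("pics/top.png")[110:260,170:320]; cv2.imwrite("pics/topz.png",cv2.resize(a,(600,600),interpolation=cv2.INTER_CUBIC))
E
```

```text
(no output)
```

View pics/topz.png

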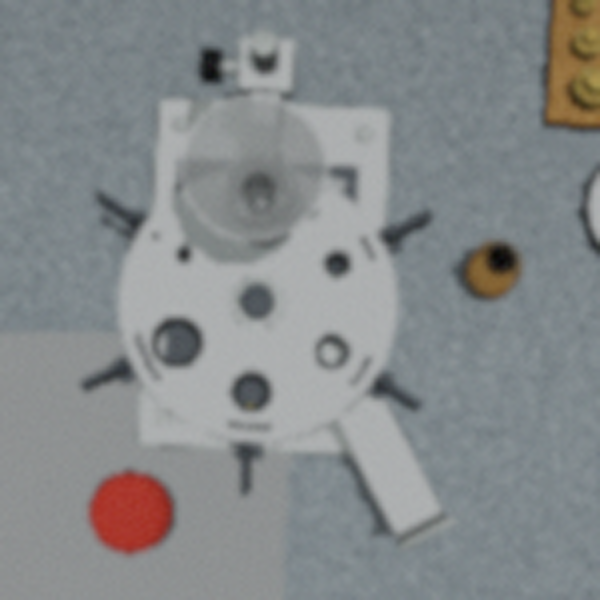

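```bash
python3 - <<'E'
from h import *
a=dict(np.load("pics/top.npz"))
P=lambda u,v,z: ray(a,u/4+170-.375,v/4+110-.375,z)[:2]
H=np.array([P(*p,.09) for p in [(178,342),(251,391),(331,351),(337,263),(183,254)]])
ang=np.radians([120,180,240,300,60])
# similarity fit with fixed r=.05
m=np.c_[np.cos(ang),np.sin(ang)]*.05
from scipy.optimize import least_squares
def R(t): return np.array([[np.cos(t),-np.sin(t)],[np.sin(t),np.cos(t)]])
r=least_squares(lambda p:(m@R(p[2]).T+p[:2]-H).ravel(),[*H.mean(0),0]); c=r.x[:2];y=r.x[2]
print("centre",c,"yaw deg",np.degrees(y),r.fun.reshape(-1,2)*1000)
print("hub",P(257,300,.102))
T=lambda w:(w-c)@R(y)*1000
print("front tab",T(P(245,490,.108)),T(P(246,450,.108)))
for p in [(400,541),(447,515)]: print("slide tab",P(*p,.1),T(P(*p,.1)))
for n,p,z in [("jar",(131,512),.044),("dropper",(500,258),.099)]: print(n,P(*p,z),T(P(*p,z)))
print("post",T(P(264,60,.184)))
for p in [(160,100),(388,112),(140,440)]:print("base",T(P(*p,.018)))
# slide geometry
d=np.array([np.cos(np.pi/6),.5]);h=np.array([-99,-86])
m2=(T(P(400,541,.1))+T(P(447,515,.1)))/2
print("slide mid",m2,"travel left",(h-m2)@d,"lat",(h-m2)@[-.5,.866])
Z=a["depth"]
# slide tab home/world push dir
print("world home",c+R(y)@h/1000,"dir deg",np.degrees(y)+30)
E
```

```text
centre [ 0.58490291 -0.24071511] yaw deg -3.216501851478641 [[-2.45550905e-04  6.24953366e-01]
 [-8.53679839e-02 -1.96543522e-01]
 [-7.83583795e-02 -3.76353193e-01]
 [ 6.44440124e-02  6.15919488e-02]
 [ 9.95279021e-02 -1.13648600e-01]]
hub [ 0.5845172  -0.24113375]
front tab [-105.00217171   -0.99836047] [-83.47081328  -0.11845419]
slide tab [ 0.45286625 -0.31987142] [-127.38727306  -86.44006708]
slide tab [ 0.46695469 -0.34550288] [-111.88286784 -111.24066086]
jar [ 0.46822034 -0.16659379] [-120.65763294   67.45760667]
dropper [ 0.60899526 -0.37606439] [  31.64872096 -133.78426211]
post [111.45119605  -0.27766757]
base [132.11828583  71.71271473]
base [132.99417976 -69.25789062]
base [-77.67951915  68.52837559]
slide mid [-119.63507045  -98.84036397] travel left 24.29067720689686 lat 0.802219975130625
world home [ 0.48123349 -0.32102483] dir deg 26.78349814852136
```

Request:
drive_tool:
  steps:
    - {"translation": [0.96,-0.53,0],"angular": [0,0,0],"gripper": 0}
    - {"translation": [0.96,-0.53,0],"angular": [0,0,0],"gripper": 0}
    - {"translation": [0.96,-0.53,0],"angular": [0,0,0],"gripper": 0}
    - {"translation": [0.96,-0.53,0],"angular": [0,0,0],"gripper": 0}
    - {"translation": [0.96,-0.53,0],"angular": [0,0,0],"gripper": 0}
    - {"translation": [0.96,-0.53,0],"angular": [0,0,0],"gripper": 0}
    - {"translation": [0.96,-0.53,0],"angular": [0,0,0],"gripper": 0}
    - {"translation": [0.96,-0.53,0],"angular": [0,0,0],"gripper": 0}
  force: 60

```text
t: 1.1
tool_pos: [0.4248, -0.3477, 0.2308]
tool_rot: [-3.108, -0.452, 0.001]
contact_force: [-0.1, -0.5, -0.2]
opening: -0.0002
grip_force: 0.0
```

Request:
drive_tool:
  steps:
    - {"translation": [0,0,0.9],"angular": [0,0,-0.64],"gripper": 0}
    - {"translation": [0,0,0.9],"angular": [0,0,-0.64],"gripper": 0}
    - {"translation": [0,0,0],"angular": [0,0,0],"gripper": 0}
    - {"translation": [0,0,0],"angular": [0,0,0],"gripper": 0}

```text
t: 1.6
tool_pos: [0.4245, -0.3495, 0.1604]
tool_rot: [3.056, 0.725, 0.001]
contact_force: [0.4, -0.1, 0.2]
opening: -0.0001
grip_force: 0.0
```

```bash
cat >> h.py <<'E'
from scipy.spatial.transform import Rotation as Ro
C=np.array([.5849,-.2407]);Y=np.radians(-3.2165)
RT=np.array([[np.cos(Y),-np.sin(Y)],[np.sin(Y),np.cos(Y)]])
def st():
    o=ctrl.get_obs();p=o["tool_pos"];M=Ro.from_rotvec(o["tool_rot"]).as_matrix()
    print("t",o["t"],"tester mm",np.round((p[:2]-C)@RT*1000,1),"z",round(p[2]*1000,1),"toolx deg(tester)",np.degrees(np.arctan2(M[1,0],M[0,0])-Y).round(1),"tilt",M[:,2].round(3),"F",np.round(o["contact_force"],1),o["opening"])
    return p,M
def go(x,y):
    "tool-axis units for going to tester mm x,y"
    p,M=st();w=C+RT@np.array([x,y])/1000; d=np.array([*(w-p[:2]),0]);print("tool units to",x,y,np.round(M.T@d/.04,2))
E
python3 - <<'E'
from h import *
go(-99-24.3*.866-35*.866,-86-12.15-17.5); go(-99-.866*11,-86-5.5)
E
```

```text
t 1.6 tester mm [-154.1 -117.7] z 160.4 toolx deg(tester) 29.9 tilt [ 0.001 -0.001 -1.   ] F [ 0.4 -0.1  0.2] -9.778628986765721e-05
tool units to -150.3538 -115.65 [0.11 0.   0.  ]
t 1.6 tester mm [-154.1 -117.7] z 160.4 toolx deg(tester) 29.9 tilt [ 0.001 -0.001 -1.   ] F [ 0.4 -0.1  0.2] -9.778628986765721e-05
tool units to -108.526 -91.5 [1.31 0.   0.  ]
```

Request:
drive_tool:
  steps:
    - {"translation": [0,0,0.7],"angular": [0,0,0],"gripper": 0}
    - {"translation": [0,0,0.7],"angular": [0,0,0],"gripper": 0}
    - {"translation": [0,0,0.6],"angular": [0,0,0],"gripper": 0}
    - {"translation": [0.2,0,0],"angular": [0,0,0],"gripper": 0}
    - {"translation": [0.2,0,0],"angular": [0,0,0],"gripper": 0}
    - {"translation": [0.2,0,0],"angular": [0,0,0],"gripper": 0}
    - {"translation": [0.2,0,0],"angular": [0,0,0],"gripper": 0}
    - {"translation": [0.15,0,0],"angular": [0,0,0],"gripper": 0}

```text
t: 2.6
tool_pos: [0.4588, -0.3321, 0.0801]
tool_rot: [3.055, 0.728, 0.0]
contact_force: [-1.4, -1.0, 1.5]
opening: 0.0002
grip_force: 1.0
```

Request:
drive_tool:
  steps:
    - {"translation": [0.1,0,0],"angular": [0,0,0],"gripper": 0}
    - {"translation": [0.1,0,0],"angular": [0,0,0],"gripper": 0}

```text
t: 2.85
tool_pos: [0.4653, -0.3282, 0.0793]
tool_rot: [-3.056, -0.728, 0.0]
contact_force: [-2.0, -1.1, 1.6]
opening: -0.0002
grip_force: 1.0
```

```bash
python3 - <<'E'
from h import *
go(-108.5,-91.5)
E
```

```text
t 2.85 tester mm [-114.5  -94.1] z 79.3 toolx deg(tester) 30.0 tilt [-0.  0. -1.] F [-2.  -1.1  1.6] -0.00023473508917587455
tool units to -108.5 -91.5 [ 0.16  0.02 -0.  ]
```

Pushing at about 2 N; now continuing to the stop in fine rows.

Request:
drive_tool:
  steps:
    - {"translation": [0.08,0,0],"angular": [0,0,0],"gripper": 0}
    - {"translation": [0.05,0,0],"angular": [0,0,0],"gripper": 0}
    - {"translation": [0,0,0],"angular": [0,0,0],"gripper": 0}

```text
t: 3.22
tool_pos: [0.4701, -0.3257, 0.0791]
tool_rot: [-3.056, -0.728, -0.001]
contact_force: [0.3, -0.0, 0.1]
opening: -0.0001
grip_force: 0.1
```

Request:
drive_tool:
  steps:
    - {"translation": [0.05,0,0],"angular": [0,0,0],"gripper": 0}
    - {"translation": [0,0,0],"angular": [0,0,0],"gripper": 0}

```text
t: 3.48
tool_pos: [0.4708, -0.3253, 0.0791]
tool_rot: [-3.056, -0.728, 0.004]
contact_force: [-4.1, -1.3, 2.2]
opening: 0.0
grip_force: 2.4
```

Request:
drive_tool:
  steps:
    - {"translation": [0.05,0,0],"angular": [0,0,0],"gripper": 0}
    - {"translation": [0,0,0],"angular": [0,0,0],"gripper": 0}

```text
t: 3.72
tool_pos: [0.4708, -0.3253, 0.0791]
tool_rot: [3.056, 0.728, -0.011]
contact_force: [-11.2, -4.2, 4.3]
opening: -0.0001
grip_force: 6.0
```

Request:
drive_tool:
  steps:
    - {"translation": [-0.6,0,0],"angular": [0,0,0],"gripper": 0}
    - {"translation": [-0.3,0,-0.8],"angular": [0,0,0],"gripper": 0}
    - {"translation": [0,0,-0.9],"angular": [0,0,-1],"gripper": 0}
    - {"translation": [0,0,-0.4],"angular": [0,0,-1],"gripper": 0}
    - {"translation": [0,0,0],"angular": [0,0,-1],"gripper": 0}
    - {"translation": [0,0,0],"angular": [0,0,-1],"gripper": 0}
    - {"translation": [0,0,0],"angular": [0,0,-1],"gripper": 0}
    - {"translation": [0,0,0],"angular": [0,0,0],"gripper": 0}

```text
t: 4.72
tool_pos: [0.4415, -0.3401, 0.1631]
tool_rot: [-2.624, -1.727, -0.001]
contact_force: [-0.5, -0.3, 0.4]
opening: -0.0
grip_force: 0.0
```

```bash
python3 - <<'E'
from h import *
go(-95,-30)
a=save("top","pics/t2.png");b=save("scene","pics/s2.png")
x=cv2.resize(a["color"][110:260,170:320],(400,400));y=cv2.resize(b["color"][120:270,150:300],(400,400))
cv2.imwrite("pics/both2.png",np.hstack([x,y])[:,:,::-1])
E
```

```text
t 4.725 tester mm [-137.6 -107.3] z 163.1 toolx deg(tester) 69.9 tilt [ 0.     0.001 -1.   ] F [-0.5 -0.3  0.4] -2.8544028070129384e-05
tool units to -95 -30 [2.18 0.34 0.  ]
```

View pics/both2.png

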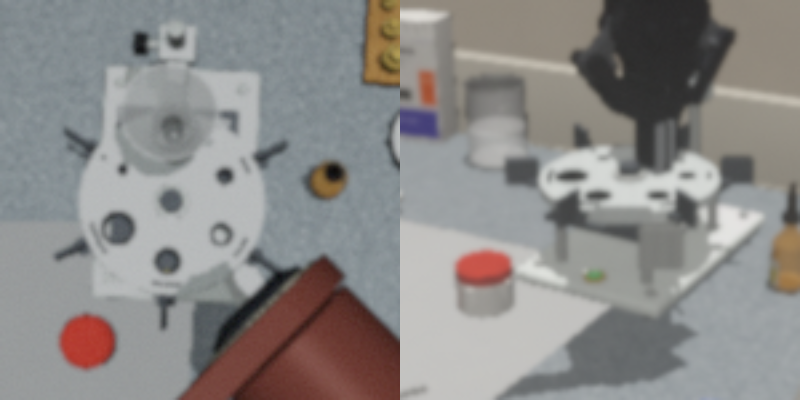

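The turret is unchanged: the widest hole is at the front left, (118,228) in the left half. The jar at (87,341) and the bottle at (327,180) are untouched. Next I place the shut fingers right of the front tab.

Request:
drive_tool:
  steps:
    - {"translation": [0.7,0.11,0],"angular": [0,0,0],"gripper": 0}
    - {"translation": [0.7,0.11,0],"angular": [0,0,0],"gripper": 0}
    - {"translation": [0.78,0.12,0],"angular": [0,0,0],"gripper": 0}
    - {"translation": [0,0,0.6],"angular": [0,0,0],"gripper": 0}
    - {"translation": [0,0,0.6],"angular": [0,0,0],"gripper": 0}
    - {"translation": [0,0,0.47],"angular": [0,0,0],"gripper": 0}
    - {"translation": [0,0,0],"angular": [0,0,0],"gripper": 0}

```text
t: 5.7
tool_pos: [0.487, -0.2648, 0.0945]
tool_rot: [-2.621, -1.726, 0.002]
contact_force: [0.8, 0.7, 1.0]
opening: 0.0002
grip_force: 0.0
```

```bash
python3 - <<'E'
from h import *
go(-95,-15); go(-90,10);go(-79,33);go(-72,42)
E
```

```text
t 5.7 tester mm [-96.4 -29.5] z 94.5 toolx deg(tester) 70.0 tilt [-0.003  0.002 -1.   ] F [0.8 0.7 1. ] 0.00015872462149752912
tool units to -95 -15 [ 0.35 -0.09  0.  ]
t 5.7 tester mm [-96.4 -29.5] z 94.5 toolx deg(tester) 70.0 tilt [-0.003  0.002 -1.   ] F [0.8 0.7 1. ] 0.00015872462149752912
tool units to -90 10 [ 0.98 -0.19  0.  ]
t 5.7 tester mm [-96.4 -29.5] z 94.5 toolx deg(tester) 70.0 tilt [-0.003  0.002 -1.   ] F [0.8 0.7 1. ] 0.00015872462149752912
tool units to -79 33 [ 1.62 -0.13  0.  ]
t 5.7 tester mm [-96.4 -29.5] z 94.5 toolx deg(tester) 70.0 tilt [-0.003  0.002 -1.   ] F [0.8 0.7 1. ] 0.00015872462149752912
tool units to -72 42 [ 1.89 -0.04  0.  ]
```

Request:
drive_tool:
  steps:
    - {"translation": [0.22,-0.06,0],"angular": [0,0,0],"gripper": 0}
    - {"translation": [0.22,-0.06,0],"angular": [0,0,0],"gripper": 0}
    - {"translation": [0.2,-0.05,0],"angular": [0,0,0],"gripper": 0}
    - {"translation": [0.2,-0.05,0],"angular": [0,0,0],"gripper": 0}

```text
t: 6.2
tool_pos: [0.4938, -0.2314, 0.0975]
tool_rot: [2.621, 1.728, 0.0]
contact_force: [-0.3, -3.8, 1.7]
opening: -0.0002
grip_force: 1.7
```

Request:
drive_tool:
  steps:
    - {"translation": [0.2,-0.03,0],"angular": [0,0,0],"gripper": 0}
    - {"translation": [0.2,-0.03,0],"angular": [0,0,0],"gripper": 0}

```text
t: 6.45
tool_pos: [0.4981, -0.2151, 0.0968]
tool_rot: [2.622, 1.728, 0.002]
contact_force: [-0.1, -2.4, -0.5]
opening: -0.0002
grip_force: 1.1
```

Request:
drive_tool:
  steps:
    - {"translation": [0.2,-0.03,0],"angular": [0,0,0],"gripper": 0}
    - {"translation": [0.2,-0.02,0],"angular": [0,0,0],"gripper": 0}
    - {"translation": [0.2,0,0],"angular": [0,0,0],"gripper": 0}
    - {"translation": [0,0,0],"angular": [0,0,0],"gripper": 0}

```text
t: 6.95
tool_pos: [0.5051, -0.1918, 0.0961]
tool_rot: [-2.621, -1.73, 0.0]
contact_force: [0.0, 0.6, 0.5]
opening: -0.0002
grip_force: 0.0
```

```bash
python3 - <<'E'
from h import *
st()
a=save("top","pics/t3.png");b=save("scene","pics/s3.png")
x=cv2.resize(a["color"][110:260,170:320],(400,400));y=cv2.resize(b["color"][120:270,150:300],(400,400))
cv2.imwrite("pics/both3.png",np.hstack([x,y])[:,:,::-1])
E
```

```text
t 6.95 tester mm [-82.5  44.4] z 96.1 toolx deg(tester) 70.1 tilt [-0.001  0.001 -1.   ] F [0.  0.6 0.5] -0.000157142321163283
```

View pics/both3.png

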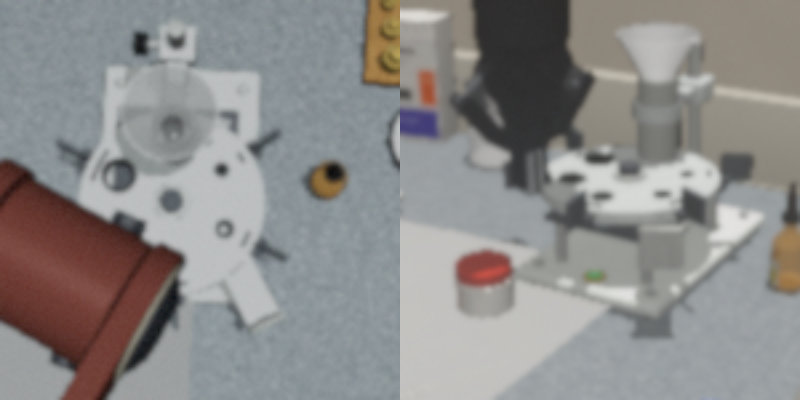

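The step clicked: the widest hole is now at (118,175), at the left rear, and the slide is in. Lift, go back and repeat.

Request:
drive_tool:
  steps:
    - {"translation": [-0.1,0,0],"angular": [0,0,0],"gripper": 0}
    - {"translation": [0,0,-0.6],"angular": [0,0,0],"gripper": 0}
    - {"translation": [0,0,-0.6],"angular": [0,0,0],"gripper": 0}
    - {"translation": [-0.6,0.11,0],"angular": [0,0,0],"gripper": 0}
    - {"translation": [-0.6,0.11,0],"angular": [0,0,0],"gripper": 0}
    - {"translation": [-0.58,0.11,0],"angular": [0,0,0],"gripper": 0}
    - {"translation": [0,0,0],"angular": [0,0,0],"gripper": 0}

```text
t: 7.92
tool_pos: [0.4871, -0.2685, 0.1446]
tool_rot: [2.625, 1.726, 0.0]
contact_force: [0.2, 0.2, -0.1]
opening: 0.0002
grip_force: 0.0
```

Request:
drive_tool:
  steps:
    - {"translation": [0,0,0.6],"angular": [0,0,0],"gripper": 0}
    - {"translation": [0,0,0.6],"angular": [0,0,0],"gripper": 0}
    - {"translation": [0,0,0],"angular": [0,0,0],"gripper": 0}

```text
t: 8.3
tool_pos: [0.4861, -0.2654, 0.0941]
tool_rot: [-2.619, -1.727, 0.002]
contact_force: [-0.7, 0.0, -0.1]
opening: 0.0003
grip_force: 0.0
```

```bash
python3 - <<'E'
from h import *
go(-82.5,44.4)
E
```

```text
t 8.3 tester mm [-97.3 -30.2] z 94.1 toolx deg(tester) 70.0 tilt [-0.004  0.003 -1.   ] F [-0.7  0.  -0.1] 0.00028225188160101996
tool units to -82.5 44.4 [ 1.88 -0.29  0.  ]
```

Request:
drive_tool:
  steps:
    - {"translation": [0.22,-0.06,0],"angular": [0,0,0],"gripper": 0}
    - {"translation": [0.22,-0.06,0],"angular": [0,0,0],"gripper": 0}
    - {"translation": [0.2,-0.05,0],"angular": [0,0,0],"gripper": 0}
    - {"translation": [0.2,-0.05,0],"angular": [0,0,0],"gripper": 0}
    - {"translation": [0.2,-0.03,0],"angular": [0,0,0],"gripper": 0}
    - {"translation": [0.2,-0.03,0],"angular": [0,0,0],"gripper": 0}

```text
t: 9.05
tool_pos: [0.4975, -0.2167, 0.0969]
tool_rot: [2.622, 1.728, 0.002]
contact_force: [0.5, -2.3, 1.2]
opening: -0.0002
grip_force: 1.2
```

Request:
drive_tool:
  steps:
    - {"translation": [0.2,-0.03,0],"angular": [0,0,0],"gripper": 0}
    - {"translation": [0.2,-0.02,0],"angular": [0,0,0],"gripper": 0}
    - {"translation": [0.2,0,0],"angular": [0,0,0],"gripper": 0}
    - {"translation": [0,0,0],"angular": [0,0,0],"gripper": 0}
    - {"translation": [-0.1,0,0],"angular": [0,0,0],"gripper": 0}
    - {"translation": [0,0,0],"angular": [0,0,0],"gripper": 0}
    - {"translation": [0,0,-0.6],"angular": [0,0,0],"gripper": 0}
    - {"translation": [0,0,-0.6],"angular": [0,0,0],"gripper": 0}

```text
t: 10.05
tool_pos: [0.5024, -0.198, 0.1446]
tool_rot: [-2.623, -1.728, 0.001]
contact_force: [0.7, -0.5, -0.2]
opening: 0.0001
grip_force: 0.0
```

Request:
drive_tool:
  steps:
    - {"translation": [-0.9,0,-0.3],"angular": [0,0,0],"gripper": 0}
    - {"translation": [-0.9,-0.5,-0.5],"angular": [0,0,0],"gripper": 0}
    - {"translation": [-0.9,-0.5,-0.5],"angular": [0,0,0],"gripper": 0}
    - {"translation": [-0.9,-0.5,0],"angular": [0,0,0],"gripper": 0}
    - {"translation": [-0.9,-0.5,0],"angular": [0,0,0],"gripper": 0}
    - {"translation": [-0.9,-0.5,0],"angular": [0,0,0],"gripper": 0}
    - {"translation": [-0.9,0,0],"angular": [0,0,0],"gripper": 0}
    - {"translation": [0,0,0],"angular": [0,0,0],"gripper": 0}

```text
t: 11.05
tool_pos: [0.3104, -0.3917, 0.1967]
tool_rot: [2.626, 1.724, -0.0]
contact_force: [0.9, 0.5, -0.8]
opening: 0.0004
grip_force: 0.0
```

```bash
python3 - <<'E'
from h import *
st()
a=save("top","pics/t4.png");b=save("scene","pics/s4.png")
x=cv2.resize(a["color"][110:260,170:320],(400,400));y=cv2.resize(b["color"][120:270,150:300],(400,400))
cv2.imwrite("pics/both4.png",np.hstack([x,y])[:,:,::-1])
E
```

```text
t 11.05 tester mm [-265.6 -166.2] z 196.7 toolx deg(tester) 69.8 tilt [ 0. -0. -1.] F [ 0.9  0.5 -0.8] 0.0004081065670148879
```

View pics/both4.png

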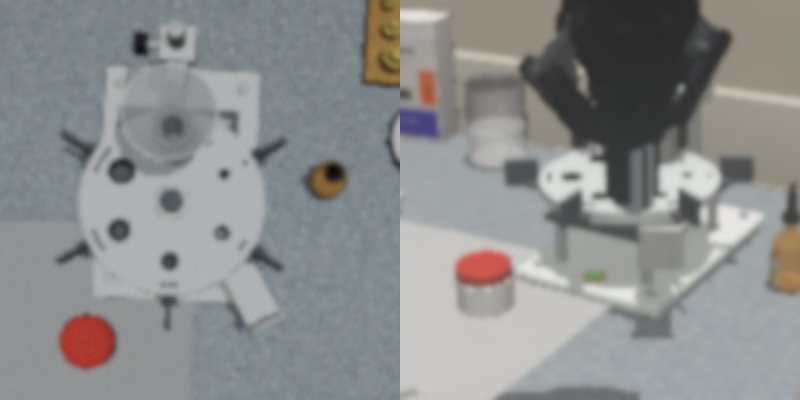

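The widest hole is now hidden under the cylinder, with the 18 mm hole at (121,171) and the others decreasing counter-clockwise to (224,173). I'll check the angle and the slide numerically.

```bash
python3 - <<'E'
from h import *
from scipy.optimize import least_squares
a=dict(np.load("pics/t4.npz"))
g=cv2.cvtColor(cv2.resize(a["color"][110:260,170:320],(900,900),interpolation=cv2.INTER_CUBIC),cv2.COLOR_RGB2GRAY)
P=lambda u,v,z: ray(a,(u+.5)/6+170-.5,(v+.5)/6+110-.5,z)[:2]
H=[];A=[]
for k in (2,3,4,5):   # holes at 120..300 deg; centroid of darkness near expected place
    t=np.radians(60*k)+Y; u=(cam(a,[*(C+.05*np.array([np.cos(t),np.sin(t)])),.09])-[169.5,109.5])*6-.5
    yy,xx=np.mgrid[:900,:900]; m=np.hypot(xx-u[0],yy-u[1])<45
    w=np.clip(165-g.astype(float),0,None)*m; q=((w*xx).sum()/w.sum(),(w*yy).sum()/w.sum())
    p=P(*q,.09);H.append(p);d=p-C;A.append(np.degrees(np.arctan2(d[1],d[0])-Y)%360-60*k); print(k,q,A[-1],np.hypot(*d))
f=lambda p:(np.c_[np.cos(np.radians([120,180,240,300])+p[2]),np.sin(np.radians([120,180,240,300])+p[2])]*.05+p[:2]-H).ravel()
r=least_squares(f,[*C,Y]);print(r.x[:2],np.degrees(r.x[2]),r.fun*1e3)
P=lambda u,v,z: ray(a,(u+.5)/(8/3)+169.5,(v+.5)/(8/3)+109.5,z)[:2]
for p in [(250,328),(284,316)]: print("slide tab top corners",(P(*p,.1)-C)@RT*1000)
for n,c in (("t1",np.load("pics/top.npz")["color"]),("t4",a["color"])):
    h=cv2.cvtColor(c,cv2.COLOR_RGB2HSV); o=[]
    for lo,hi,x0,x1,y0,y1 in [((0,150,80),(8,255,255),185,225,215,260),((5,100,60),(20,255,255),280,302,168,190),((110,120,80),(128,255,255),285,340,260,305)]:
        M=cv2.inRange(h,lo,hi)[y0:y1,x0:x1]; m=cv2.moments(M,True); o.append((round(m["m10"]/max(m["m00"],1)+x0,1),round(m["m01"]/max(m["m00"],1)+y0,1)))
    print(n,o)
E
```

```text
2 (np.float64(267.6462890658793), np.float64(517.0542178750007)) 1.8741597637955891 0.04994505992565802
3 (np.float64(381.6502118663712), np.float64(587.3565474589943)) 1.8802058566990638 0.050066501993913375
4 (np.float64(500.29070123507194), np.float64(523.1775883773944)) 1.9613514969294101 0.050047515346932574
5 (np.float64(504.29073309608543), np.float64(391.20398576512457)) 1.5520728748540478 0.05017405071814293
[ 0.58487969 -0.24084294] -1.457168699167295 [ 0.04132609 -0.04676279  0.04874946 -0.03904055 -0.14619991 -0.01058541
  0.05612437  0.09638875]
slide tab top corners [-101.91308482  -71.58838142]
slide tab top corners [-90.50487047 -98.86160695]
t1 [(202.4, 237.6), (291.6, 178.4), (315.3, 287.2)]
t4 [(202.4, 237.6), (291.6, 178.4), (314.9, 287.6)]
```

The turret sits within about 2° (under 2 mm) of its station. The slide was pushed against its stop, and the loose things have not moved.

```bash
python3 -c "
from station import ctrl
print(ctrl.finish_job())"
```

```text
the job is handed in; nothing more can be done
None
```

The job is handed in, verdict not shown: slide pushed to its stop, widest orifice stepped two stations clockwise under the charge cylinder (under 2 mm off by camera), jar, bottle and calculator not moved, funnel and boat checked only by eye or not at all, hand clear.

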